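# Fetch the 18-tooth gear from behind the filler parts

## Robot

A 6-joint arm with a two-finger parallel gripper is mounted at the origin on the work surface. World frame = base frame: x ahead of the robot, y to its left, z up, the work surface at z = 0. Lengths are in m, angles in rad, forces in N, time in s.
With the tool pointing down it reaches from about 0.4 to 0.925 m from the base axis. Payload 12.5 kg.
Tool frame: the origin (TCP) lies between the finger pads; the fingertips stand 14 mm ahead of it and the grasp point (between the pads) lies 5 mm behind it; y points along the fingers, x is the direction in which the jaws open and shut, and the axes are right-handed (so a half turn about y gives the same grasp; the last joint's range is limited). The gripper opens to 95 mm and grips with 3 to 60 N. Pads are 20 mm wide; open, the fingers measure 119 mm over their backs; the gripper's body (75 mm by 180 mm) begins 59 mm behind the grasp point.
Start: joints at [1.134, 0.491, 1.559, -0, 1.092, -0.106], TCP at [0.203, 0.591, 0.229] pointing down, gripper open.
Joint ranges: [-3.1, 3.1], [-0.84, 2.19], [0.05, 2.79], [-1.13, 4.28], [0.06, 2.93], [-2.69, 2.69]. Speed limits (rad/s): [2.22, 2.22, 2.79, 3.14, 3.14, 3.14].

## Interface

Orientations are given as a unit quaternion [x, y, z, w].
In Python, from station import arm gives the robot as it stands. The module is installed in compiled form; this text tells all that it offers.
- The arm moves only by the tool apply_moves, never from a script. Its argument "commands" is a list of rows, each a list of 3 entries, a list of its own where there are three numbers: the shift along the world's x, y, z in mm, then the turn, a rotation vector about the world's x, y, z in degrees, then the finger opening in mm, from 0 to 95.1. A call has 1 to 12 rows; each row shifts and turns the commanded pose from where the row before left it; what a row does not reach is not made up. A row lasts 1/8 s, in which the tool goes at most 62.5 mm and 10.7 degrees, less where a joint would pass 70% of its speed; a pose out of reach is approached as far as the arm can. A call is refused whole if a number of a shift passes 62.5 or a number of a turn 10.7, either way. A call with a gripper value outside its range is refused whole. The fingers move at their own pace and stop on an object; "squeeze" is the grip in N (left out, the last holds). Time passes only in rows, so rows that do not move let the fingers close. It gives the time, the measured TCP pose, the force and the opening at its end, in the units of the state.
- arm.read_state(): the state, without advancing time (a new reading comes with each control period).
- arm.capture(name): name is "scene" or "side" or "wrist"; returns a dict with "image" (480x640x3 uint8, red, green, blue), "mtx" (3x3 intrinsics, pixels), "D" ([k1, k2, p1, p2, k3] as OpenCV has them; the pictures are not rectified), "R" (3x3) and "t" (3): a world point X has camera coordinates R X + t. Camera axes: x right, y down, z forward; pixel columns grow to the right and rows downward; lengths in m; the calibration is good to about 2 mm. A picture is of the moment at which its call begins. There is no depth.
- arm.close_job(): hands the job in, once; it reports no verdict.
Trained networks look in the newest picture that a camera, given by its name, has taken for a name from the list of things; names that differ only in an ending like _2 or _b are one class to them, and where a whole thing is asked for, a point or a joint stands for the part that bears it (a point fixed in the world has none). Each returns a list of dicts, best first, with "conf" (0 to 1); they miss things now and then, are a little off and sometimes report something else, mostly with a low value. They report only what shows in the picture. A call takes as long as a camera call. They do not tell look-alikes from the thing itself.
- arm.silhouettes(label, camera): "mask" (480x640 bool, what is visible of it).
- arm.landmark_of(label, camera): "location" ([x, y, z] in m, in world coordinates, good to about 4 mm: a listed point, or the origin of a listed thing).
The state is a dict: "time_s": time; "qpos": joint angles; "qd": joint speeds; "joint_efforts": joint torques, N m; "tcp_pos": TCP position; "eef_rot": TCP orientation; "contact_force": force on the tool from outside, world axes, zero at the start; "ft_torque": the same for the moment, N m; "width": opening from 0.0 (shut) to 1.0 (fully open).
Only numpy, scipy, OpenCV 4.12 (cv2) and the standard library are available. Lean on these libraries where they do the work, as an engineer would, in place of code of your own. Each camera call takes 0.05 s, during which the arm holds its last target. There are 200 camera calls.

## Task

The small 18-tooth gear at the back of the change-part caddy is due on the gear tester. First lift the three tall filler parts that crowd it (piston, nozzle, valve insert) out of the caddy and stand them upright on the white board, then slip the gear, hub up, right down over the tester's bare post next to the master gear, and finally stand each tall part upright again on the middle of its own pad in the caddy (round pad for the piston, square for the nozzle, oblong for the valve insert). Let none of them fall over.

Things in the scene. Friction and masses are not known exactly. Their poses are not given: they have to be found in the camera images.
- piston: Loose. Origin: centre of its underside, z up through the top. Dosing piston, standing: white plastic cylinder 48 mm in diameter and 105 mm high with two black seal rings, a short steel rod, and on top a round steel button 28 mm in diameter from 118 to 140 mm above the origin, by which it is gripped. About 0.35 kg. Starts on seat_piston.
- nozzle: Loose. Origin: centre of its underside, z up through the top. Steel filling nozzle, standing spout up: square flange 48 x 48 x 9 mm at the foot, tube 44 mm in diameter up to 90 mm, cone, then a round spout 23 mm in diameter from 109 to 140 mm above the origin, by which it is gripped. About 0.45 kg. Starts on seat_nozzle.
- valve: Loose. Origin: centre of its underside, z up through the top. Steel valve insert, standing: oblong flange 56 (along its x) x 42 x 9 mm at the foot, body 42 mm in diameter to 105 mm with dark cross port and black seal rings, stem, and a bar handle on top, 54 mm along its x, 14 mm thick along its y, 122 to 140 mm above the origin: grip it across the 14 mm. 0.5 kg. Starts on seat_valve.
- gear18: Loose. Origin: centre of its underside, z up through the top. The gear to fetch, the smaller: steel, 18 teeth, 60 mm over the teeth, disc 14 mm high, above it a round hub 32 mm in diameter up to 32 mm, to grip; bore 20 mm. 0.32 kg. Lies hub up in the caddy, underside 14 mm above the table, about 63 mm from each tall part's axis: their 105 mm bodies leave a gripper no room.
- seat_piston: Caddy pad, round, white, 62 mm in diameter, 4 mm high, fixed; origin: centre of its underside, 8 mm above the table. The piston starts and belongs here. Pads change places from start to start, 72 mm or 120 mm apart. The caddy is a fixed blue plate 180 x 210 mm, its rail and side handles at most 37 mm above the table.
- seat_nozzle: Caddy pad, square, white, 58 x 58 mm, 4 mm high, fixed; origin: centre of its underside, 8 mm above the table. The nozzle starts and belongs here. Pads change places from start to start, 72 mm or 120 mm apart.
- seat_valve: Caddy pad, oblong with round ends, white, 70 (along its x) x 52 mm, 4 mm high, fixed; origin: centre of its underside, 8 mm above the table. The valve insert starts and belongs here. Pads change places from start to start, 72 mm or 120 mm apart.
- board: The white board for setting things aside: flat, fixed, 200 mm along its x by 280 mm along its y, 8 mm thick, empty. Origin: centre of its underside, on the table.
- tester: Fixed grey gear tester, 350 mm along its x, 100 wide. Origin: axis of the bare post, at table height. Post 14 mm thick, tapering from 80 to 89 mm height; it rises from a 34 mm collar, top (the gear's seat) at 60 mm. Master gear (dark, 22 teeth, 72 mm wide) 84 mm away to -x, 81 mm high with its nut; dial 94 mm away to +x, 107 mm high. Close the fingers along its y: free there.
Mind the look-alikes: they are no part of the job. Leave any purple or red look-alike of the gear18 alone.

How it is judged:
On the way, in this order (a step that is already met when the one before it is completed fails the run):
1. the piston, the nozzle and the valve insert all stand upright and released on the white board, the 18-tooth gear still in the caddy (x of piston in the frame of board between -0.1 and 0.1 m and y of piston in the frame of board between -0.14 and 0.14 m and z of piston in the frame of board between 0.004 and 0.013 m and angle between each of piston, nozzle, valve's own z axis and vertical below 0.12 rad and linear speed of each of piston, nozzle, valve below 0.03 m/s and angular speed of each of piston, nozzle, valve below 0.3 rad/s and contact force between each of piston, nozzle, valve and the fingers below 0.3 N and x of nozzle in the frame of board between -0.1 and 0.1 m and y of nozzle in the frame of board between -0.14 and 0.14 m and z of nozzle in the frame of board between 0.004 and 0.013 m and x of valve in the frame of board between -0.1 and 0.1 m and y of valve in the frame of board between -0.14 and 0.14 m and z of valve in the frame of board between 0.004 and 0.013 m and distance of gear18 from where it was at the start of the episode below 0.03 m), for 0.2 s.
2. the 18-tooth gear sits hub up and released on the tester's post, down on the collar (horizontal distance between gear18 and tester below 0.008 m and height (world z) of gear18 between 0.055 and 0.066 m and angle between gear18's own z axis and vertical below 0.1 rad and linear speed of gear18 below 0.03 m/s and angular speed of gear18 below 0.3 rad/s and contact force between gear18 and the fingers below 0.3 N), for 0.2 s.
At the end, for the whole second after the job is handed in: Each tall part stands upright (within 0.12 rad), released and at rest, within 12 mm of the centre of its own pad; the 18-tooth gear sits hub up and level (0.1 rad), released and at rest, within 8 mm of the post's axis and 6 mm of the collar (all of step 2 and horizontal distance between piston and seat_piston below 0.012 m and z of piston in the frame of seat_piston between 0 and 0.008 m and angle between each of piston, nozzle, valve's own z axis and vertical below 0.12 rad and linear speed of each of piston, nozzle, valve below 0.03 m/s and angular speed of each of piston, nozzle, valve below 0.3 rad/s and contact force between each of piston, nozzle, valve and the fingers below 0.3 N and horizontal distance between nozzle and seat_nozzle below 0.012 m and z of nozzle in the frame of seat_nozzle between 0 and 0.008 m and horizontal distance between valve and seat_valve below 0.012 m and z of valve in the frame of seat_valve between 0 and 0.008 m); the robot touches nothing.
It fails at once if a tall part falls over (tilted by more than 0.7 rad) (angle between any of piston, nozzle, valve's own z axis and vertical above 0.7 rad).
It also fails if it takes over 147 s, if anything falls off the work surface, if the arm or the gripper's body presses on something with over 40 N, if the wrist force passes 120 N, or if a joint passes its speed limit or range.

## Working session

There is one attempt and no reset: what is moved stays moved. The work goes in short steps, Python scripts to look and compute and a tool call to move; the robot and the scene stay as the last step left them, time stands still between calls to the robot, and variables do not carry over. Pictures are saved under pics/ and viewed, about 12 in all and at most 16, crops included, and the job is handed in when it is done.

Besides the shell and the picture viewer there is one more tool, called after "Call:" in YAML: its name, and indented under it one key for each argument. apply_moves: Moves the arm, as the interface text tells. Its arguments: {"type":"object","properties":{"commands":{"type":"array","items":{"type":"array"}},"squeeze":{"type":"number"}},"required":["commands"]}

```bash
mkdir -p pics; ls; python3 - <<'E'
from station import arm
import cv2,numpy as np
ims=[]
for c in ["scene","side"]:
    d=arm.capture(c); cv2.imwrite(f"pics/{c}0.png",d["image"][:,:,::-1])
    print(c,(-d["R"].T@d["t"]).round(3))
    for n in ["piston","nozzle","valve","gear18","seat_piston","seat_nozzle","seat_valve","board","tester"]:
        print(n,[(r["location"] if isinstance(r["location"],list) else r["location"].round(4).tolist(),round(r["conf"],2)) for r in arm.landmark_of(n,c)])
s=arm.read_state();print(s)
E
```

```text
pics
scene [ 1.401 -0.193  0.844]
piston [([0.5666, 0.0668, 0.0127], 0.65)]
nozzle [([0.5244, 0.0146, 0.0109], 0.9)]
valve [([0.5606, -0.0475, 0.0134], 0.65), ([0.5421, 0.3281, -0.0002], 0.47)]
gear18 [([0.5879, 0.01, 0.0163], 0.78), ([0.5594, -0.1731, -0.0], 0.68), ([0.5375, -0.33, 0.0033], 0.62), ([0.7112, 0.0253, -0.0023], 0.59)]
seat_piston [([0.5681, 0.0682, 0.0089], 0.51)]
seat_nozzle [([0.5206, 0.0129, 0.0046], 0.39)]
seat_valve [([0.56, -0.0473, 0.0069], 0.59)]
board [([0.5433, 0.3288, -0.0027], 0.84)]
tester [([0.5386, -0.3269, 0.0034], 0.57), ([0.5224, 0.0162, 0.0116], 0.43)]
side [ 0.537 -0.662  0.7  ]
piston []
nozzle [([0.5204, 0.009, 0.0111], 0.75), ([0.5845, 0.009, 0.0126], 0.49), ([0.524, 0.0115, 0.0062], 0.31)]
valve []
gear18 [([0.5575, -0.1718, -0.0015], 0.72), ([0.6584, -0.1649, -0.0017], 0.71), ([0.586, 0.0142, 0.0108], 0.68), ([0.7128, 0.0302, -0.0005], 0.65)]
seat_piston [([0.5683, 0.0742, 0.005], 0.36)]
seat_nozzle [([0.5238, 0.015, 0.0087], 0.62)]
seat_valve [([0.5639, -0.0504, 0.004], 0.51)]
board [([0.5389, 0.3321, -0.0007], 0.63)]
tester [([0.5339, -0.3239, -0.0026], 0.69)]
{'time_s': 1.0, 'qpos': array([ 1.13436146e+00,  4.90883352e-01,  1.55887286e+00, -3.45362694e-06,
        1.09169699e+00, -1.05583573e-01]), 'qd': array([-0.00219625,  0.00222076, -0.00168855, -0.00059407, -0.00031854,
        0.00042344]), 'joint_efforts': array([ 6.16277684e-04, -6.12471771e+01, -2.58434594e+01,  6.93866867e-02,
        4.45159001e-02,  6.25590724e-05]), 'tcp_pos': array([0.20301222, 0.59114109, 0.22868065]), 'eef_rot': array([-0.57548662, -0.410882  ,  0.41079509,  0.57553325]), 'contact_force': array([-0.24059784, -0.11425855, -0.03901957]), 'ft_torque': array([0.01092491, 0.00811765, 0.00520953]), 'width': 0.9945238084451211}
```

View pics/scene0.png

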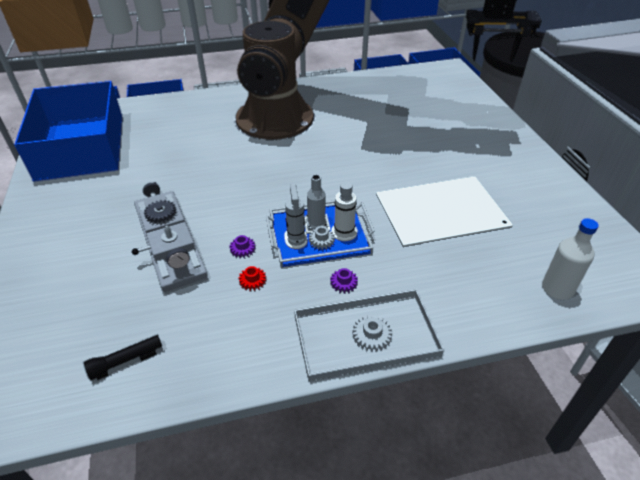

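View pics/side0.png

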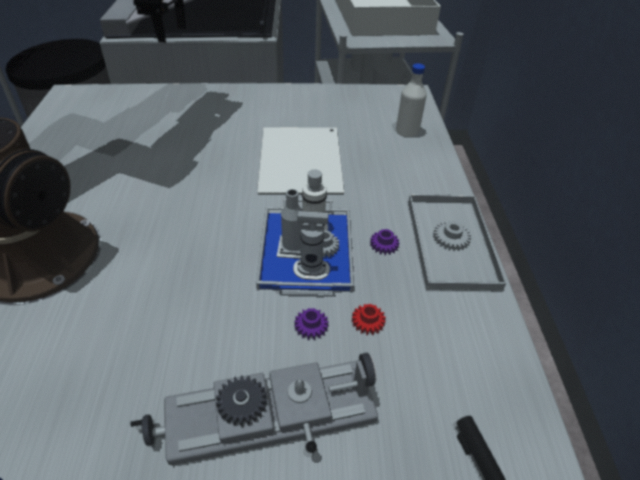

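```bash
cat > h.py <<'E'
from station import arm
import cv2,numpy as np
from scipy.spatial.transform import Rotation as Ro
def st():
    s=arm.read_state();R=Ro.from_quat(s["eef_rot"]).as_matrix()
    j=np.degrees(np.arctan2(R[1,0],R[0,0]))
    tilt=np.degrees(np.arccos(-R[2,1]))
    print("t",round(s["time_s"],2),"tcp mm",(s["tcp_pos"]*1000).round(1),"jawyaw",j.round(2),"tilt",tilt.round(2),"w mm",round(s["width"]*95.1,1),"F",s["contact_force"].round(1),"q5",s["qpos"][5].round(2))
    return s,R
def onplane(d,uv,z):
    p=cv2.undistortPoints(np.array(uv,float).reshape(-1,1,2),d["mtx"],d["D"]).reshape(-1,2)
    r=np.c_[p,np.ones(len(p))]@d["R"]; c=-d["R"].T@d["t"]
    return c+r*((z-c[2])/r[:,2])[:,None]
def proj(d,X):
    return cv2.projectPoints(np.array(X,float).reshape(-1,3),cv2.Rodrigues(d["R"])[0],d["t"],d["mtx"],d["D"])[0].reshape(-1,2)
E
python3 - <<'E'
from h import *
s,R=st();print(R.round(3))
d=arm.capture("wrist");c=-d["R"].T@d["t"]
print("cam in tool",R.T@(c-s["tcp_pos"]),"view dir tool",(R.T@d["R"].T).round(3),d["mtx"][0,0])
E
```

```text
t 1.0 tcp mm [203.  591.1 228.7] jawyaw 71.04 tilt 0.01 w mm 94.6 F [-0.2 -0.1 -0. ] q5 -0.11
[[ 0.325  0.    -0.946]
 [ 0.946  0.     0.325]
 [ 0.    -1.    -0.   ]]
cam in tool [ 0.00040746 -0.15506937  0.06421484] view dir tool [[ 1.     0.001  0.001]
 [-0.    -0.233  0.972]
 [ 0.001 -0.972 -0.233]] 375.91019142698633
```

Call:
apply_moves:
  commands:
    - [[25,-48,16],[0,0,1.4],60]
    - [[25,-48,16],[0,0,1.4],60]
    - [[25,-48,16],[0,0,1.4],60]
    - [[25,-48,16],[0,0,1.4],60]
    - [[25,-48,16],[0,0,1.4],60]
    - [[25,-48,16],[0,0,1.4],60]
    - [[25,-48,16],[0,0,1.4],60]
    - [[25,-48,16],[0,0,1.4],60]
    - [[25,-48,16],[0,0,1.4],60]
    - [[25,-48,16],[0,0,1.4],60]
    - [[25,-48,16],[0,0,1.4],60]
    - [[22,-53,15],[0,0,0.6],60]

```text
time_s: 2.55
tcp_pos: [0.5005, 0.0085, 0.4204]
eef_rot: [0.513, 0.487, -0.487, -0.512]
contact_force: [0.2, 0.8, 0.5]
width: 0.631
```

```bash
python3 - <<'E'
from h import *
s,R=st()
d=arm.capture("wrist");cv2.imwrite("pics/w1.png",d["image"][:,:,::-1])
np.savez("w1.npz",**{k:d[k] for k in d})
for n in ["piston","nozzle","valve","gear18","seat_piston","seat_nozzle","seat_valve"]:
    print(n,[(np.round(r["location"],4).tolist(),round(r["conf"],2)) for r in arm.landmark_of(n,"wrist")])
E
```

```text
t 2.55 tcp mm [500.5   8.5 420.4] jawyaw 87.09 tilt 0.03 w mm 60.0 F [0.2 0.8 0.5] q5 -1.64
piston [([0.5648, 0.0683, 0.0098], 0.73)]
nozzle [([0.5224, 0.0141, 0.0125], 0.59)]
valve [([0.5615, -0.0494, 0.0124], 0.84)]
gear18 [([0.5589, -0.1739, 0.0011], 0.84), ([0.5861, 0.0049, 0.0147], 0.77), ([0.6552, -0.1675, 0.0036], 0.76)]
seat_piston [([0.5844, 0.008, 0.0146], 0.69), ([0.5689, 0.0696, 0.0091], 0.58)]
seat_nozzle []
seat_valve [([0.5603, -0.0443, 0.0101], 0.53)]
```

View pics/w1.png

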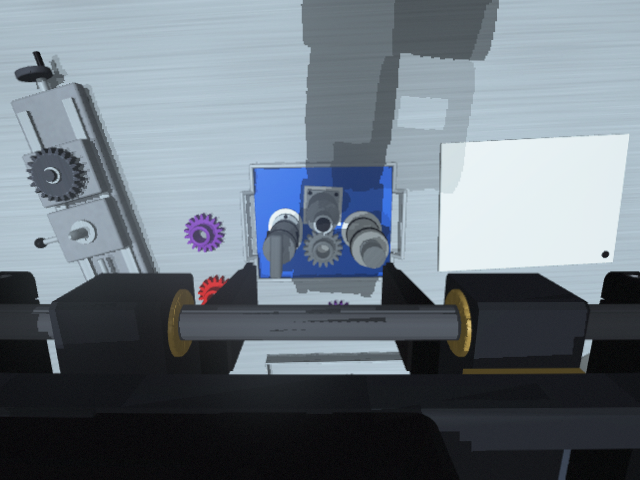

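```bash
python3 - <<'E'
import cv2
i=cv2.imread("pics/w1.png")[155:290,240:400]
cv2.imwrite("pics/w1c.png",cv2.resize(i,None,fx=4.5,fy=4.5,interpolation=cv2.INTER_CUBIC)[:600])
E
```

```text
(no output)
```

View pics/w1c.png

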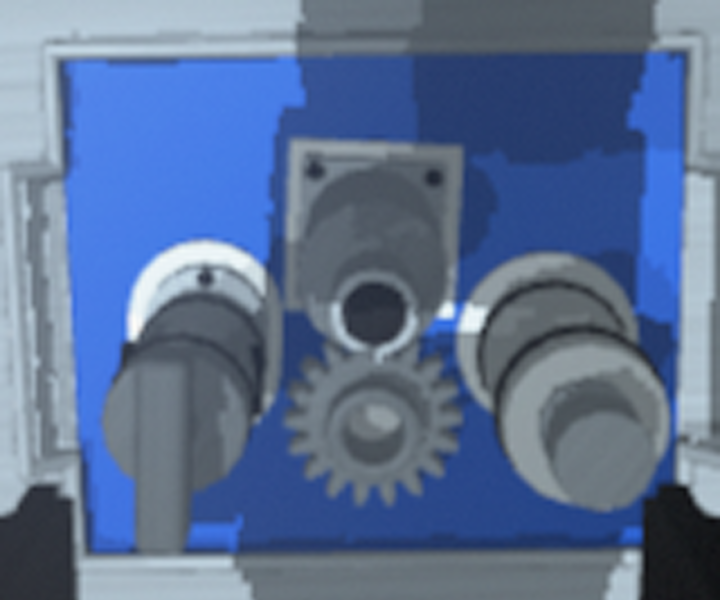

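```bash
python3 - <<'E'
from h import *
d=dict(np.load("w1.npz"))
f=lambda l:np.array(l)/4.5+[240-0.39,155-0.39]
print((onplane(d,f([[602,457],[375,314],[163,360],[163,553],[137,450],[190,450]]),0.152)*1000).round(1))
print("gear",(onplane(d,f([[372,425]]),0.046)*1000).round(1),"(hub top)", (onplane(d,f([[373,428]]),0.028)*1000).round(1))
print("caddy top edge",(onplane(d,f([[62,60],[685,55],[85,550],[640,548]]),0.008)*1000).round(1))
print("pads", (onplane(d,f([[205,242],[290,140],[462,148],[553,250]]),0.012)*1000).round(1))
E
```

```text
[[565.6  69.6 152. ]
 [524.6  12.2 152. ]
 [534.  -42.8 152. ]
 [586.3 -46.8 152. ]
 [557.7 -51.4 152. ]
 [558.4 -37.6 152. ]]
gear [[583.4   9.6  46. ]] (hub top) [[589.5   9.8  28. ]]
caddy top edge [[463.8 -87.    8. ]
 [472.4 118.9   8. ]
 [634.8 -94.3   8. ]
 [643.9 102.2   8. ]]
pads [[526.2 -43.6  12. ]
 [493.5 -13.1  12. ]
 [499.   43.9  12. ]
 [534.8  73.3  12. ]]
```

Call:
apply_moves:
  commands:
    - [[13,12,-42],[0,0,0],45]
    - [[13,12,-42],[0,0,0],45]
    - [[13,12,-42],[0,0,0],45]
    - [[13,12,-42],[0,0,0],45]
    - [[13,12,-42],[0,0,0],45]
    - [[0,0,-30],[0,0,0],45]
    - [[0,0,-25],[0,0,0],45]
    - [[0,0,-18],[0,0,0],45]
    - [[0,0,0],[0,0,0],45]
    - [[0,0,0],[0,0,0],24]
    - [[0,0,0],[0,0,0],24]
    - [[0,0,0],[0,0,0],24]
  squeeze: 30

```text
time_s: 4.45
tcp_pos: [0.5653, 0.0701, 0.1375]
eef_rot: [0.513, 0.487, -0.487, -0.512]
contact_force: [-0.0, -1.1, 4.3]
width: 0.284
```

Call:
apply_moves:
  commands:
    - [[0,0,15],[0,0,0],24]
    - [[0,0,35],[0,0,0],24]
    - [[0,0,30],[0,0,0],24]
    - [[0,15,0],[0,0,0],24]
    - [[-3,35,0],[0,0,0],24]
    - [[-5,45,0],[0,0,0],24]
    - [[-5,50,0],[0,0,0],24]
    - [[-5,50,0],[0,0,0],24]
    - [[-5,50,0],[0,0,0],24]
    - [[-5,45,0],[0,0,0],24]
    - [[0,30,0],[0,0,0],24]
    - [[0,15,0],[0,0,0],24]

```text
time_s: 5.95
tcp_pos: [0.5358, 0.4069, 0.215]
eef_rot: [-0.512, -0.487, 0.488, 0.513]
contact_force: [-0.8, -0.1, -3.8]
width: 0.289
```

```bash
python3 - <<'E'
from h import *
st()
d=arm.capture("wrist");a=d["image"]
d=arm.capture("side");print(arm.landmark_of("piston","side"),arm.landmark_of("board","side")[:1])
cv2.imwrite("pics/p1.png",np.hstack([cv2.resize(a,(400,300)),cv2.resize(d["image"],(400,300))])[:,:,::-1])
E
```

```text
t 5.95 tcp mm [535.8 406.9 215. ] jawyaw 87.15 tilt 0.13 w mm 27.5 F [-0.8 -0.1 -3.8] q5 -0.97
[{'location': [0.5375, 0.4068, 0.0929], 'conf': 0.66}] [{'location': [0.5353, 0.3337, 0.0007], 'conf': 0.97}]
```

View pics/p1.png

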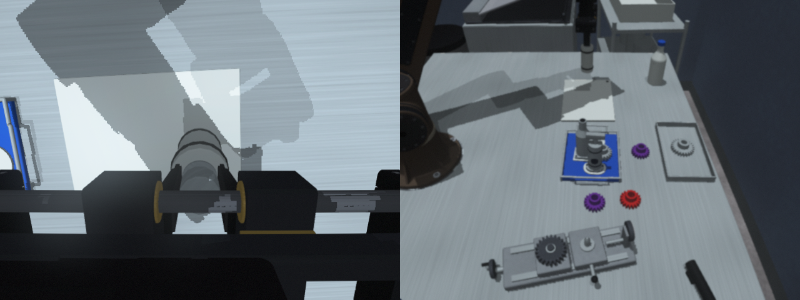

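Call:
apply_moves:
  commands:
    - [[0,0,-30],[0,0,0],24]
    - [[0,0,-30],[0,0,0],24]
    - [[0,0,-12],[0,0,0],24]
    - [[0,0,-6],[0,0,0],24]
    - [[0,0,-3.5],[0,0,0],24]
    - [[0,0,0],[0,0,0],24]

```text
time_s: 6.9
tcp_pos: [0.5372, 0.4052, 0.1357]
eef_rot: [0.513, 0.487, -0.487, -0.513]
contact_force: [-0.4, -0.3, -5.3]
width: 0.288
```

Call:
apply_moves:
  commands:
    - [[0,0,-1.2],[0,0,0],24]
    - [[0,0,-0.8],[0,0,0],24]
    - [[0,0,0],[0,0,0],24]

```text
time_s: 7.28
tcp_pos: [0.5371, 0.4052, 0.1336]
eef_rot: [0.513, 0.487, -0.487, -0.513]
contact_force: [0.2, 0.0, -1.8]
width: 0.286
```

Call:
apply_moves:
  commands:
    - [[0,0,0],[0,0,0],45]
    - [[0,0,0],[0,0,0],45]
    - [[0,0,25],[0,0,0],45]
    - [[0,0,50],[0,0,0],45]
    - [[-1.6,-49,0],[0,0,0],45]
    - [[-1.6,-49,0],[0,0,0],45]
    - [[-1.6,-49,0],[0,0,0],45]
    - [[-1.6,-49,0],[0,0,0],45]
    - [[-1.6,-49,0],[0,0,0],45]
    - [[-1.6,-49,0],[0,0,0],45]
    - [[-1.6,-49,0],[0,0,0],45]
    - [[-1.6,-49,0],[0,0,0],45]

```text
time_s: 8.78
tcp_pos: [0.5241, 0.0116, 0.2086]
eef_rot: [0.513, 0.487, -0.487, -0.512]
contact_force: [-0.6, 1.0, 0.6]
width: 0.471
```

```bash
python3 - <<'E'
from h import *
st()
d=arm.capture("wrist");np.savez("w2.npz",**d);cv2.imwrite("pics/w2.png",d["image"][:,:,::-1])
for n in ["nozzle","valve","gear18","seat_piston"]: print(n,[(np.round(r["location"],4).tolist(),round(r["conf"],2)) for r in arm.landmark_of(n,"wrist")])
arm.capture("scene");print(arm.landmark_of("piston","scene"))
E
```

```text
t 8.78 tcp mm [524.1  11.6 208.6] jawyaw 87.06 tilt 0.06 w mm 44.8 F [-0.6  1.   0.6] q5 -1.62
nozzle [([0.5235, 0.0152, 0.0107], 0.57)]
valve [([0.5589, -0.0491, 0.011], 0.83)]
gear18 [([0.5568, -0.1708, -0.0002], 0.82), ([0.7107, 0.0253, -0.0002], 0.8), ([0.5866, 0.0065, 0.0135], 0.78)]
seat_piston [([0.5691, 0.0736, 0.0082], 0.74)]
[{'location': [0.5403, 0.4058, 0.0105], 'conf': 0.96}]
```

View pics/w2.png

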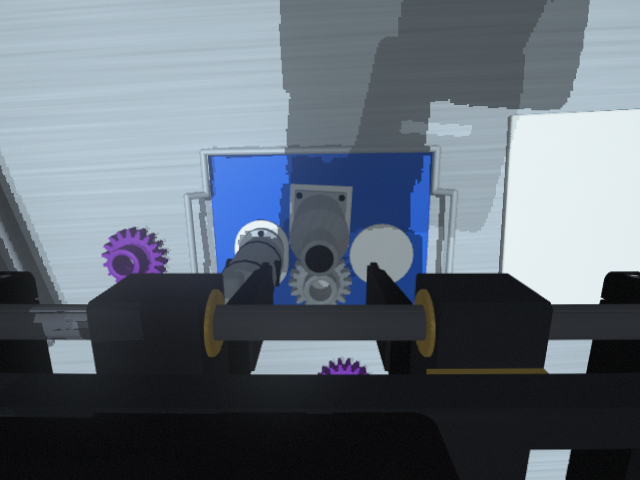

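Call:
apply_moves:
  commands:
    - [[0,0.5,-30],[0,0,0],42]
    - [[0,0,-25],[0,0,0],42]
    - [[0,0,-16.5],[0,0,0],42]
    - [[0,0,0],[0,0,0],42]
    - [[0,0,0],[0,0,0],19]
    - [[0,0,0],[0,0,0],19]
    - [[0,0,0],[0,0,0],19]
    - [[0,0,15],[0,0,0],19]
    - [[0,0,35],[0,0,0],19]
    - [[0,0,30],[0,0,0],19]

```text
time_s: 10.38
tcp_pos: [0.524, 0.0136, 0.2185]
eef_rot: [-0.513, -0.487, 0.487, 0.513]
contact_force: [0.0, 0.1, -4.6]
width: 0.227
```

Call:
apply_moves:
  commands:
    - [[0,15,0],[0,0,0],19]
    - [[2,35,0],[0,0,0],19]
    - [[2,45,0],[0,0,0],19]
    - [[2,50,0],[0,0,0],19]
    - [[2,50,0],[0,0,0],19]
    - [[2,45,0],[0,0,0],19]
    - [[2,40,0],[0,0,0],19]
    - [[1,20,0],[0,0,0],19]
    - [[0,8,-10],[0,0,0],19]
    - [[0,0,-30],[0,0,0],19]
    - [[0,0,-25],[0,0,0],19]
    - [[0,0,-10],[0,0,0],19]

```text
time_s: 11.88
tcp_pos: [0.5365, 0.3205, 0.1396]
eef_rot: [-0.513, -0.486, 0.488, 0.513]
contact_force: [0.9, -0.5, -4.3]
width: 0.231
```

Call:
apply_moves:
  commands:
    - [[0,0,-4],[0,0,0],19]
    - [[0,0,-2],[0,0,0],19]
    - [[0,0,-1.5],[0,0,0],19]
    - [[0,0,0],[0,0,0],19]

```text
time_s: 12.38
tcp_pos: [0.5373, 0.3217, 0.1345]
eef_rot: [0.513, 0.487, -0.487, -0.513]
contact_force: [0.4, 0.1, -3.8]
width: 0.231
```

Call:
apply_moves:
  commands:
    - [[0,0,-1],[0,0,0],19]
    - [[0,0,-0.7],[0,0,0],19]
    - [[0,0,0],[0,0,0],19]

```text
time_s: 12.75
tcp_pos: [0.5374, 0.3217, 0.1332]
eef_rot: [0.513, 0.487, -0.487, -0.513]
contact_force: [-1.0, -1.3, 4.4]
width: 0.232
```

Call:
apply_moves:
  commands:
    - [[0,0,0],[0,0,0],42]
    - [[0,0,0],[0,0,0],42]
    - [[0,0,25],[0,0,0],42]
    - [[0,0,50],[0,0,0],40]
    - [[2.8,-45.8,0],[0,0,0],40]
    - [[2.8,-45.8,0],[0,0,0],40]
    - [[2.8,-45.8,0],[0,0,0],40]
    - [[2.8,-45.8,0],[0,0,0],40]
    - [[2.8,-45.8,0],[0,0,0],40]
    - [[2.8,-45.8,0],[0,0,0],40]
    - [[2.8,-45.8,0],[0,0,0],40]
    - [[2.8,-45.8,0],[0,0,0],40]

```text
time_s: 14.25
tcp_pos: [0.5596, -0.0463, 0.2075]
eef_rot: [0.513, 0.487, -0.487, -0.513]
contact_force: [0.7, -0.2, 0.4]
width: 0.42
```

```bash
python3 - <<'E'
from h import *
st()
d=arm.capture("wrist");np.savez("w3.npz",**d);cv2.imwrite("pics/w3.png",d["image"][:,:,::-1])
for n in ["valve","gear18","seat_piston","seat_nozzle"]: print(n,[(np.round(r["location"],4).tolist(),round(r["conf"],2)) for r in arm.landmark_of(n,"wrist")])
arm.capture("scene");print(arm.landmark_of("piston","scene"),arm.landmark_of("nozzle","scene"))
E
```

```text
t 14.25 tcp mm [559.6 -46.3 207.5] jawyaw 87.04 tilt 0.02 w mm 40.0 F [ 0.7 -0.2  0.4] q5 -1.72
valve [([0.56, -0.0471, 0.0113], 0.86)]
gear18 [([0.5821, 0.0079, 0.012], 0.88), ([0.5566, -0.1712, -0.0003], 0.66)]
seat_piston [([0.5673, 0.0713, 0.0104], 0.65), ([0.5404, -0.3335, 0.0], 0.32)]
seat_nozzle []
[{'location': [0.5396, 0.4006, 0.0121], 'conf': 0.69}] [{'location': [0.5358, 0.3225, 0.0088], 'conf': 0.86}]
```

View pics/w3.png

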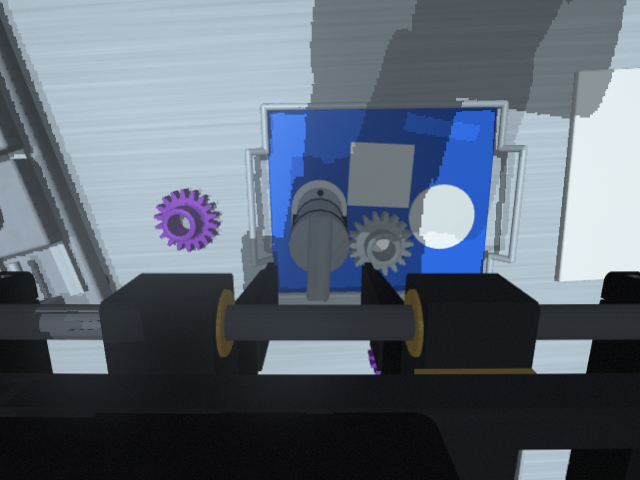

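Call:
apply_moves:
  commands:
    - [[0,0.5,-30],[0,0,0],40]
    - [[0,0,-25],[0,0,0],40]
    - [[0,0,-15.5],[0,0,0],40]
    - [[0,0,0],[0,0,0],40]
    - [[0,0,0],[0,0,0],10]
    - [[0,0,0],[0,0,0],10]
    - [[0,0,0],[0,0,0],10]
    - [[0,0,0],[0,0,0],10]
    - [[0,0,15],[0,0,0],10]
    - [[0,0,35],[0,0,0],10]
    - [[0,0,30],[0,0,0],10]
  squeeze: 35

```text
time_s: 16.02
tcp_pos: [0.5594, -0.0442, 0.2185]
eef_rot: [-0.513, -0.487, 0.487, 0.513]
contact_force: [0.1, 0.2, -5.1]
width: 0.145
```

```bash
python3 - <<'E'
from h import *
d=dict(np.load("w3.npz"));im=d["image"]
g=cv2.cvtColor(im,cv2.COLOR_RGB2HSV)
m=((g[...,1]<90)&(g[...,2]>90)).astype(np.uint8)
n,l,s,c=cv2.connectedComponentsWithStats(m)
for uv,nm in [((442,216),"piston pad"),((365,170),"nozzle pad")]:
    k=l[uv[1],uv[0]]; cs,_=cv2.findContours((l==k).astype(np.uint8),0,2)
    cc=max(cs,key=len); P=onplane(d,cc.reshape(-1,2),0.012)[:,:2].astype(np.float32)*1000
    print(nm,s[k],cv2.minAreaRect(P),cv2.minEnclosingCircle(P))
st()
E
```

```text
piston pad [ 409  184   65   65 3315] ((566.6856079101562, 69.78372192382812), (61.96516799926758, 60.99427032470703), 0.30129435658454895) ((566.5047607421875, 69.77789306640625), 31.30699920654297)
nozzle pad [ 292  142  123   80 4971] ((526.8937377929688, -14.45370101928711), (66.16960144042969, 119.16728210449219), 3.6767852306365967) ((531.876220703125, -14.133525848388672), 65.87403106689453)
t 16.02 tcp mm [559.4 -44.2 218.5] jawyaw 87.05 tilt 0.02 w mm 13.8 F [ 0.1  0.2 -5.1] q5 -1.72
```

Call:
apply_moves:
  commands:
    - [[0,15,0],[0,0,0],10]
    - [[-3,35,0],[0,0,0],10]
    - [[-4,45,0],[0,0,0],10]
    - [[-4,50,0],[0,0,0],10]
    - [[-4,50,0],[0,0,0],10]
    - [[-4,45,0],[0,0,0],10]
    - [[-3,28,0],[0,0,0],10]
    - [[0,14,0],[0,0,0],10]
    - [[0,4,-10],[0,0,0],10]
    - [[0,0,-30],[0,0,0],10]
    - [[0,0,-25],[0,0,0],10]
    - [[0,0,-10],[0,0,0],10]

```text
time_s: 17.52
tcp_pos: [0.537, 0.2406, 0.14]
eef_rot: [-0.513, -0.486, 0.488, 0.513]
contact_force: [-0.3, 0.6, -3.8]
width: 0.143
```

Call:
apply_moves:
  commands:
    - [[0,0,-4],[0,0,0],10]
    - [[0,0,-2],[0,0,0],10]
    - [[0,0,-1.5],[0,0,0],10]
    - [[0,0,-1],[0,0,0],10]
    - [[0,0,0],[0,0,0],10]

```text
time_s: 18.15
tcp_pos: [0.5376, 0.2418, 0.1337]
eef_rot: [0.513, 0.487, -0.487, -0.513]
contact_force: [-0.2, 0.3, -3.9]
width: 0.147
```

Call:
apply_moves:
  commands:
    - [[0,0,-0.7],[0,0,0],10]
    - [[0,0,0],[0,0,0],10]

```text
time_s: 18.4
tcp_pos: [0.5378, 0.2418, 0.1334]
eef_rot: [0.513, 0.487, -0.487, -0.513]
contact_force: [-2.1, -1.1, 3.5]
width: 0.148
```

Call:
apply_moves:
  commands:
    - [[0,0,0],[0,0,0],40]
    - [[0,0,0],[0,0,0],40]
    - [[0,0,25],[0,0,0],50]
    - [[0,0,50],[0,0,0],50]
    - [[8,-39,0],[0,0,0],50]
    - [[8,-39,0],[0,0,0],50]
    - [[8,-39,0],[0,0,0],50]
    - [[8,-39,0],[0,0,0],50]
    - [[8,-39,0],[0,0,0],50]
    - [[7,-38,0],[0,0,0],50]
    - [[0,0,0],[0,0,0],50]

```text
time_s: 19.77
tcp_pos: [0.5849, 0.0067, 0.2076]
eef_rot: [0.513, 0.486, -0.486, -0.513]
contact_force: [-0.5, 0.8, 0.4]
width: 0.529
```

```bash
python3 - <<'E'
from h import *
st()
d=arm.capture("wrist");np.savez("w4.npz",**d)
for n in ["gear18","seat_piston","seat_nozzle","seat_valve"]: print(n,[(np.round(r["location"],4).tolist(),round(r["conf"],2)) for r in arm.landmark_of(n,"wrist")])
e=arm.capture("scene")
for n in ["piston","nozzle","valve"]:print(n,arm.landmark_of(n,"scene")[:1])
cv2.imwrite("pics/w4.png",np.vstack([d["image"][60:360],cv2.resize(e["image"][120:270,330:650],(640,300))])[:,:,::-1])
E
```

```text
t 19.77 tcp mm [584.9   6.7 207.6] jawyaw 86.88 tilt 0.01 w mm 50.3 F [-0.5  0.8  0.4] q5 -1.62
gear18 [([0.5837, 0.0071, 0.0125], 0.87), ([0.7119, 0.0232, 0.0023], 0.84), ([0.5594, -0.1736, -0.0001], 0.8)]
seat_piston [([0.5679, 0.0705, 0.0088], 0.69)]
seat_nozzle [([0.5223, 0.0137, 0.0069], 0.67)]
seat_valve [([0.561, -0.0466, 0.0117], 0.86)]
piston [{'location': [0.5425, 0.4032, 0.0081], 'conf': 0.61}]
nozzle [{'location': [0.5381, 0.3206, 0.007], 'conf': 0.82}]
valve [{'location': [0.5366, 0.2396, 0.0107], 'conf': 0.82}]
```

View pics/w4.png

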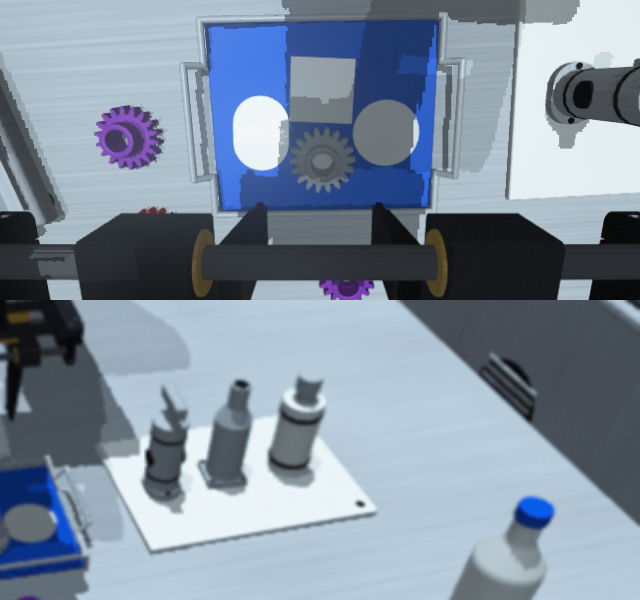

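```bash
python3 - <<'E'
from h import *
d=dict(np.load("w4.npz"));im=d["image"]
i=im[140:280,220:430];cv2.imwrite("pics/w4c.png",cv2.resize(i,None,fx=3.8,fy=3.8,interpolation=cv2.INTER_CUBIC)[:,:,::-1])
arm.capture("wrist")
for r in arm.silhouettes("gear18","wrist"):
    m=r["mask"].astype(np.uint8);cc=max(cv2.findContours(m,0,2)[0],key=len)
    P=onplane(d,cc.reshape(-1,2),0.024)[:,:2].astype(np.float32)*1000
    print(round(r["conf"],2),cv2.minEnclosingCircle(cc),cv2.minEnclosingCircle(P))
E
```

```text
0.82 ((126.04878234863281, 196.5731658935547), 35.23054504394531) ((556.9105834960938, -166.70794677734375), 32.17485809326172)
0.81 ((319.0189208984375, 220.5305938720703), 33.07596206665039) ((588.021728515625, 6.613749027252197), 30.815563201904297)
0.74 ((343.5, 344.0), 27.663251876831055) ((713.950927734375, 24.61288833618164), 27.668426513671875)
```

View pics/w4c.png

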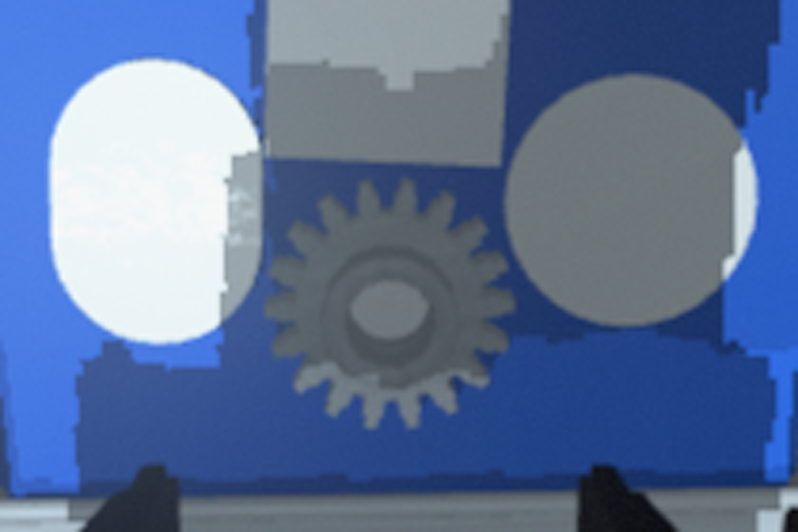

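```bash
python3 - <<'E'
from h import *
d=dict(np.load("w4.npz"))
f=lambda l:np.array(l)/3.8+[220-.37,140-.37]
print("disc",(onplane(d,f([[390,304]]),0.026)*1000).round(1),"hub",(onplane(d,f([[391,312]]),0.046)*1000).round(1))
print("valve pad",(onplane(d,f([[156,201]]),0.012)*1000).round(1),"piston",(onplane(d,f([[631,200]]),0.012)*1000).round(1),"nozzle edge",(onplane(d,f([[264,157],[502,166]]),0.012)*1000).round(1))
E
```

```text
disc [[586.4   9.9  26. ]] hub [[584.4  10.   46. ]]
valve pad [[560.4 -46.2  12. ]] piston [[566.3  70.3  12. ]] nozzle edge [[551.1 -19.   12. ]
 [556.4  38.9  12. ]]
```

Call:
apply_moves:
  commands:
    - [[0.6,3.2,-40],[0,0,0],52]
    - [[0,0,-45],[0,0,0],52]
    - [[0,0,-40],[0,0,0],52]
    - [[0,0,-25],[0,0,0],52]
    - [[0,0,-12.5],[0,0,0],52]
    - [[0,0,0],[0,0,0],52]
    - [[0,0,0],[0,0,0],27]
    - [[0,0,0],[0,0,0],27]
    - [[0,0,0],[0,0,0],27]
    - [[0,0,0],[0,0,0],27]
  squeeze: 35

```text
time_s: 21.58
tcp_pos: [0.5856, 0.0117, 0.0462]
eef_rot: [0.513, 0.487, -0.487, -0.512]
contact_force: [-0.6, -1.7, 6.1]
width: 0.328
```

Call:
apply_moves:
  commands:
    - [[0,0,15],[0,0,0],27]
    - [[0,0,40],[0,0,0],27]
    - [[0,0,50],[0,0,0],27]
    - [[0,-20,45],[0,0,0],27]
    - [[0,-45,40],[0,0,2],27]
    - [[0,-50,0],[0,0,3],27]
    - [[0,-50,0],[0,0,3],27]
    - [[-5,-45,0],[0,0,3],27]
    - [[-5,-25,0],[0,0,3],27]
    - [[0,0,0],[0,0,0],27]

```text
time_s: 22.82
tcp_pos: [0.5745, -0.2244, 0.2356]
eef_rot: [0.45, 0.545, -0.545, -0.45]
contact_force: [1.0, 0.9, -2.1]
width: 0.327
```

```bash
python3 - <<'E'
from h import *
st()
d=arm.capture("wrist");np.savez("w5.npz",**d)
print([(np.round(r["location"],4).tolist(),round(r["conf"],2)) for r in arm.landmark_of("tester","wrist")])
for c in ["side","scene"]:
    e=arm.capture(c);np.savez(c+"5.npz",**e)
    print([(np.round(r["location"],4).tolist(),round(r["conf"],2)) for r in arm.landmark_of("tester",c)])
    if c=="side": S=e["image"]
cv2.imwrite("pics/w5.png",np.vstack([cv2.resize(d["image"][:360],(640,360)),cv2.resize(S[340:460,240:400],(320,240))[:, :].repeat(2,1)[:240]])[:,:,::-1])
E
```

```text
t 22.82 tcp mm [ 574.5 -224.4  235.6] jawyaw 100.92 tilt 0.02 w mm 31.1 F [ 1.   0.9 -2.1] q5 -2.24
[([0.5413, -0.3319, -0.0012], 0.69)]
[([0.5344, -0.3278, -0.0001], 0.94)]
[([0.5395, -0.3296, 0.0047], 0.89)]
```

View pics/w5.png

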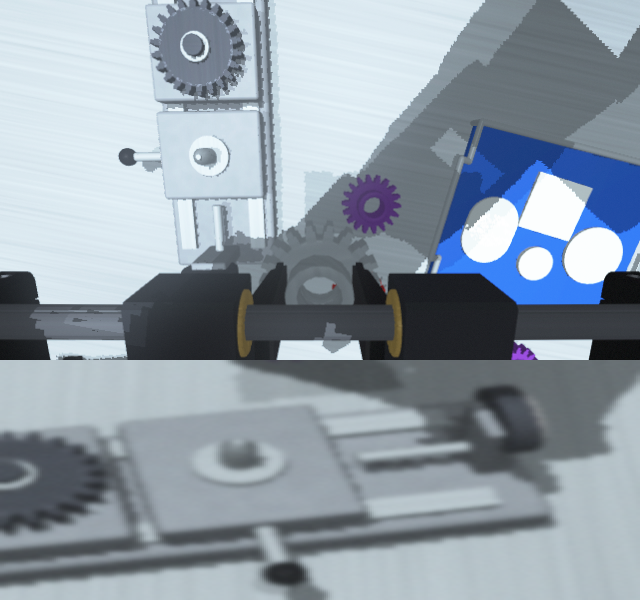

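```bash
python3 - <<'E'
from h import *
d=dict(np.load("w5.npz"))
print("collar",(onplane(d,[[209.5,156]],0.060)*1000).round(1),"post top",(onplane(d,[[203.5,156.5]],0.089)*1000).round(1),"master nut",(onplane(d,[[192,46]],0.081)*1000).round(1))
e=dict(np.load("side5.npz"))
# collar in side crop: (239,463-360) at x2,y2 scaling with 2x repeat => px
s=lambda x,y:[240+x/4, 340+(y-360)/2]
print("side collar",(onplane(e,[s(238,463)],0.060)*1000).round(1),"post top",(onplane(e,[s(240,441)],0.089)*1000).round(1))
c=dict(np.load("scene5.npz"))
i=np.vstack([cv2.resize(d["image"][120:200,150:270],(600,400),interpolation=2)[:, :],]);
j=cv2.resize(c["image"][215:255,138:198],(300,200),interpolation=2);k=cv2.resize(e["image"][365:415,262:337],(300,200),interpolation=2)
cv2.imwrite("pics/w5c.png",np.vstack([i,np.hstack([j,k])])[:,:,::-1])
E
```

```text
collar [[ 537.8 -327.6   60. ]] post top [[ 536.7 -324.2   89. ]] master nut [[ 457.2 -345.3   81. ]]
side collar [[ 537.9 -330.1   60. ]] post top [[ 538.6 -328.3   89. ]]
```

View pics/w5c.png

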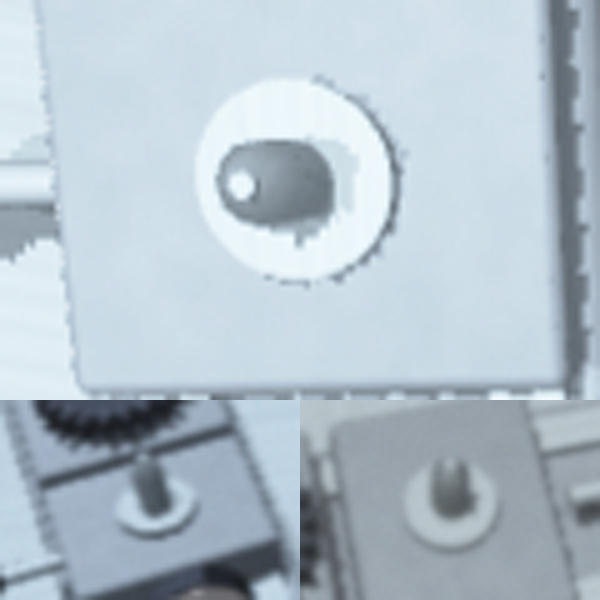

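```bash
python3 - <<'E'
from h import *
for n,uv in [("w5",[208.5,155.4]),("scene5",[168.8,236.6]),("side5",[299.4,390.4])]:
    d=dict(np.load(n+".npz"));print(n,(onplane(d,[uv],0.060)*1000).round(1))
E
```

```text
w5 [[ 537.4 -328.5   60. ]]
scene5 [[ 541.1 -330.6   60. ]]
side5 [[ 537.8 -328.4   60. ]]
```

Call:
apply_moves:
  commands:
    - [[-10,-30,0],[0,0,0.6],27]
    - [[-15,-40,0],[0,0,0],27]
    - [[-11.5,-34.4,-10],[0,0,0],27]
    - [[0,0,-40],[0,0,0],27]
    - [[0,0,-30],[0,0,0],27]
    - [[0,0,-15],[0,0,0],27]
    - [[0,0,0],[0,0,0],27]

```text
time_s: 24.0
tcp_pos: [0.5388, -0.327, 0.1398]
eef_rot: [0.446, 0.548, -0.548, -0.447]
contact_force: [1.5, 0.3, -3.3]
width: 0.326
```

```bash
python3 - <<'E'
from h import *
st()
L=[]
for c in ["wrist","side","scene"]:
    d=arm.capture(c);np.savez(c+"6.npz",**d);L.append(d["image"])
    print(c,[(np.round(r["location"],4).tolist(),round(r["conf"],2)) for r in arm.landmark_of("gear18",c)][:3])
w=L[0][150:330,200:440]
cv2.imwrite("pics/w6.png",np.vstack([cv2.resize(w,(480,360),interpolation=2).copy().repeat(1,1) if 0 else cv2.copyMakeBorder(cv2.resize(w,(480,360),interpolation=2),0,0,0,120,0),np.hstack([cv2.resize(L[1][340:420,260:360],(300,240),interpolation=2),cv2.resize(L[2][190:270,130:230],(300,240),interpolation=2)])])[:,:,::-1])
E
```

```text
t 24.0 tcp mm [ 538.8 -327.   139.8] jawyaw 101.68 tilt 0.07 w mm 31.0 F [ 1.5  0.3 -3.3] q5 -2.42
wrist [([0.559, -0.1739, 0.0006], 0.65), ([0.5392, -0.3318, 0.1075], 0.6)]
side [([0.7097, 0.0288, -0.0019], 0.9), ([0.6561, -0.1641, -0.0008], 0.61)]
scene [([0.5391, -0.3267, 0.1108], 0.89), ([0.5605, -0.1756, -0.0027], 0.89), ([0.6605, -0.1652, -0.0014], 0.72)]
```

View pics/w6.png

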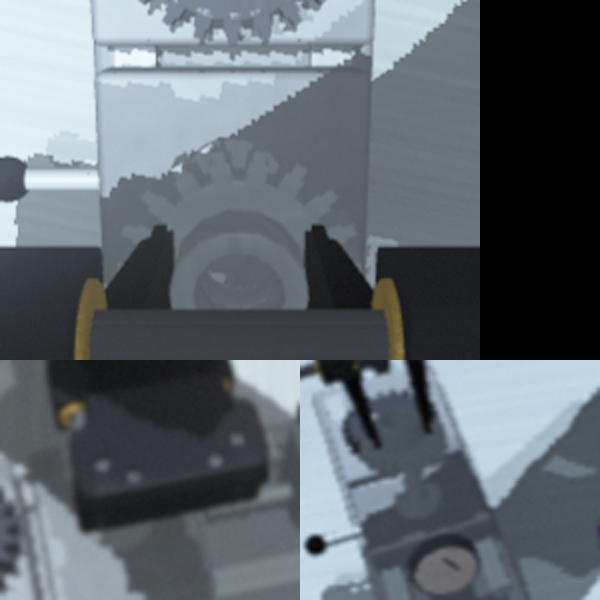

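```bash
python3 - <<'E'
from h import *
d=dict(np.load("wrist6.npz"));s,R=st();T=s["tcp_pos"]
f=lambda l:np.array(l)/2+[200-.25,150-.25]
def rel(P):return ((P-T)@R*1000)[:,[0,2]].round(1)
print("tooth tip disc top", rel(onplane(d,f([[238,140]]),0.1216)), "hub L,R",rel(onplane(d,f([[170,290],[307,290]]),0.1396)),"hub top edge",rel(onplane(d,f([[239,232]]),0.1396)),"bore top edge/L/R",rel(onplane(d,f([[240,253],[194,288],[285,288]]),0.1396)))
print("glint at post top",(onplane(d,f([[217,276]]),0.089)*1000).round(1), "post expected px crop",((proj(d,[[.538,-.3287,.089]])-[199.75,149.75])*2).round(1))
# scene/w5 checks: tester plate edges
for v in ([.538,-.3287,.06],[.5388,-.327,.0]): print(rel(np.array([v])))
E
```

```text
t 24.3 tcp mm [ 539.  -327.6  141.3] jawyaw 101.66 tilt 0.09 w mm 31.4 F [-0.  -0.1 -3.6] q5 -2.43
tooth tip disc top [[ 0.5 30.5]] hub L,R [[-14.5   0.2]
 [ 15.8   0.2]] hub top edge [[ 0.7 13.6]] bore top edge/L/R [[ 0.9  8.8]
 [-9.2  0.7]
 [10.9  0.7]]
glint at post top [[ 556.  -329.8   89. ]] post expected px crop [[233.  218.7]]
[[-0.8  1.3]]
[[0.8 0.2]]
```

Call:
apply_moves:
  commands:
    - [[-1.2,-1.5,-12],[0,0,0],27]
    - [[0,0,-6],[0,0,0],27]
    - [[0,0,0],[0,0,0],27]
    - [[0,0,-3],[0,0,0],27]
    - [[0,0,-3],[0,0,0],27]
    - [[0,0,-3],[0,0,0],27]
    - [[0,0,0],[0,0,0],27]

```text
time_s: 25.18
tcp_pos: [0.5374, -0.3289, 0.113]
eef_rot: [0.447, 0.548, -0.548, -0.447]
contact_force: [-0.4, -0.4, -3.4]
width: 0.329
```

Call:
apply_moves:
  commands:
    - [[0,0,-3],[0,0,0],27]
    - [[0,0,-4],[0,0,0],27]
    - [[0,0,-4],[0,0,0],27]
    - [[0,0,-4],[0,0,0],27]
    - [[0,0,-3],[0,0,0],27]
    - [[0,0,0],[0,0,0],27]

```text
time_s: 25.92
tcp_pos: [0.5374, -0.3289, 0.095]
eef_rot: [0.447, 0.548, -0.548, -0.447]
contact_force: [-0.0, -0.9, -2.8]
width: 0.33
```

Call:
apply_moves:
  commands:
    - [[0,0,-1],[0,0,0],27]
    - [[0,0,-1],[0,0,0],27]
    - [[0,0,0],[0,0,0],27]

```text
time_s: 26.3
tcp_pos: [0.5375, -0.3289, 0.0933]
eef_rot: [0.447, 0.548, -0.548, -0.447]
contact_force: [-0.1, -0.1, -3.2]
width: 0.326
```

Call:
apply_moves:
  commands:
    - [[0,0,-0.9],[0,0,0],27]
    - [[0,0,0],[0,0,0],27]
    - [[0,0,0],[0,0,0],50]
    - [[0,0,0],[0,0,0],50]
    - [[0,0,0],[0,0,0],50]
    - [[0,0,15],[0,0,0],50]
    - [[0,0,35],[0,0,0],50]
    - [[0,0,40],[0,0,0],50]
    - [[0,0,30],[0,0,0],50]
    - [[0,30,0],[0,0,-4],45]
    - [[0,45,0],[0,0,-5],45]
    - [[0,45,0],[0,0,-5.6],40]

```text
time_s: 27.8
tcp_pos: [0.5374, -0.2079, 0.2135]
eef_rot: [0.514, 0.486, -0.486, -0.513]
contact_force: [0.0, 0.6, -0.1]
width: 0.434
```

```bash
python3 - <<'E'
from h import *
st();L=[]
for c in ["wrist","side","scene"]:
    d=arm.capture(c);np.savez(c+"7.npz",**d);L.append(d["image"])
    print(c,[(np.round(r["location"],4).tolist(),round(r["conf"],2)) for r in arm.landmark_of("gear18",c)])
cv2.imwrite("pics/w7.png",np.vstack([L[0][60:360],np.hstack([cv2.resize(L[1][350:430,250:350],(320,256),interpolation=2),cv2.resize(L[2][190:270,120:220],(320,256),interpolation=2)])])[:,:,::-1])
E
```

```text
t 27.8 tcp mm [ 537.4 -207.9  213.5] jawyaw 86.83 tilt 0.07 w mm 41.3 F [ 0.   0.6 -0.1] q5 -2.0
wrist [([0.5568, -0.1756, 0.0001], 0.66), ([0.5347, -0.3322, 0.0592], 0.6), ([0.71, 0.0232, -0.0021], 0.6)]
side [([0.7116, 0.0273, 0.0014], 0.98), ([0.6586, -0.1655, -0.0029], 0.87), ([0.5348, -0.329, 0.0603], 0.7), ([0.5566, -0.1719, 0.0001], 0.57)]
scene [([0.6613, -0.1657, 0.0035], 0.92), ([0.5405, -0.3271, 0.0562], 0.62), ([0.7113, 0.0246, -0.002], 0.58), ([0.5371, 0.402, 0.0122], 0.39)]
```

View pics/w7.png

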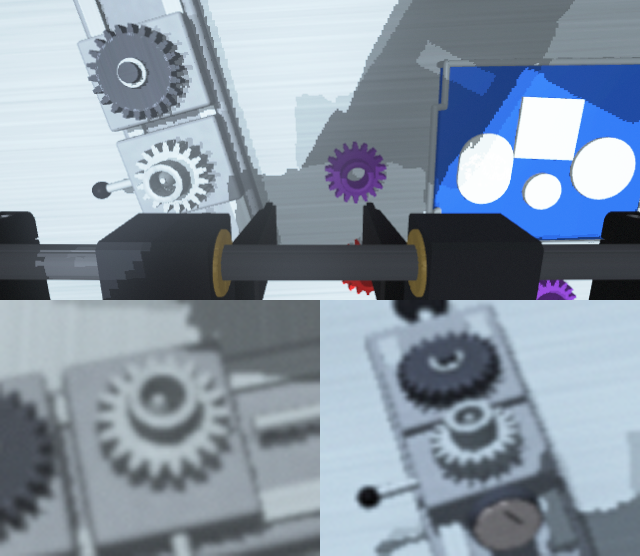

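Call:
apply_moves:
  commands:
    - [[0,45,0],[0,0,0.2],40]
    - [[0,51,0],[0,0,0],40]
    - [[0,51,0],[0,0,0],40]
    - [[0,51,0],[0,0,0],40]
    - [[0,51,0],[0,0,0],40]
    - [[0,51,0],[0,0,0],40]
    - [[0,51,0],[0,0,0],40]
    - [[0,51,0],[0,0,0],40]
    - [[0,47,0],[0,0,0],40]
    - [[0,0,0],[0,0,0],40]

```text
time_s: 29.35
tcp_pos: [0.5379, 0.2418, 0.2122]
eef_rot: [-0.511, -0.489, 0.488, 0.511]
contact_force: [0.7, 0.3, -0.3]
width: 0.421
```

Call:
apply_moves:
  commands:
    - [[0,0,-35],[0,0,0],40]
    - [[0,0,-28],[0,0,0],40]
    - [[0,0,-15],[0,0,0],40]
    - [[0,0,0],[0,0,0],40]
    - [[0,0,0],[0,0,0],10]
    - [[0,0,0],[0,0,0],10]
    - [[0,0,0],[0,0,0],10]
    - [[0,0,0],[0,0,0],10]
    - [[0,0,15],[0,0,0],10]
    - [[0,0,35],[0,0,0],10]
    - [[0,0,30],[0,0,0],10]
    - [[0,0,0],[0,0,0],10]
  squeeze: 35

```text
time_s: 30.85
tcp_pos: [0.538, 0.2402, 0.2165]
eef_rot: [0.512, 0.489, -0.487, -0.511]
contact_force: [-0.1, -0.4, -4.6]
width: 0.145
```

Call:
apply_moves:
  commands:
    - [[0,-15,0],[0,0,0],10]
    - [[3,-35,0],[0,0,0],10]
    - [[4,-45,0],[0,0,0],10]
    - [[4,-50,0],[0,0,0],10]
    - [[4,-50,0],[0,0,0],10]
    - [[4,-45,0],[0,0,0],10]
    - [[3,-28,0],[0,0,0],10]
    - [[0,-14,0],[0,0,0],10]
    - [[0,-4.5,-10],[0,0,0],10]
    - [[0,0,-30],[0,0,0],10]
    - [[0,0,-25],[0,0,0],10]
    - [[0,0,0],[0,0,0],10]

```text
time_s: 32.35
tcp_pos: [0.5583, -0.0454, 0.1472]
eef_rot: [-0.51, -0.487, 0.489, 0.513]
contact_force: [0.5, -0.4, -4.3]
width: 0.145
```

```bash
python3 - <<'E'
from h import *
arm.capture("wrist");st()
E
```

```text
t 32.4 tcp mm [559.1 -45.6 148.7] jawyaw 87.3 tilt 0.12 w mm 14.1 F [ 0.  -0.4 -4.3] q5 -1.72
```

Position good (559.1, -45.6); lower about 11 mm to contact.

Call:
apply_moves:
  commands:
    - [[0.5,0,-5],[0,0,0],10]
    - [[0,0,-3],[0,0,0],10]
    - [[0,0,-2],[0,0,0],10]
    - [[0,0,-1],[0,0,0],10]
    - [[0,0,0],[0,0,0],10]

```text
time_s: 33.02
tcp_pos: [0.5601, -0.0465, 0.1389]
eef_rot: [0.512, 0.488, -0.488, -0.512]
contact_force: [-1.5, 1.3, 2.0]
width: 0.142
```

Call:
apply_moves:
  commands:
    - [[0,0,0],[0,0,0],42]
    - [[0,0,0],[0,0,0],42]
    - [[0,0,20],[0,0,0],42]
    - [[0,0,50],[0,0,0],42]
    - [[-2.8,46,0],[0,0,0],42]
    - [[-2.8,46,0],[0,0,0],42]
    - [[-2.8,46,0],[0,0,0],42]
    - [[-2.8,46,0],[0,0,0],42]
    - [[-2.8,46,0],[0,0,0],42]
    - [[-2.8,46,0],[0,0,0],42]
    - [[-2.8,46,0],[0,0,0],42]
    - [[-2.8,46,0],[0,0,0],42]

```text
time_s: 34.52
tcp_pos: [0.5374, 0.3231, 0.2084]
eef_rot: [0.512, 0.488, -0.488, -0.512]
contact_force: [0.1, 0.5, 0.8]
width: 0.437
```

```bash
python3 - <<'E'
from h import *
for c in ["scene","side"]:
    arm.capture(c);print([(n,np.round(r["location"],3).tolist()) for n in ["valve","nozzle","piston"] for r in arm.landmark_of(n,c)[:1]])
st()
E
```

```text
[('valve', [0.56, -0.045, 0.016]), ('nozzle', [0.535, 0.323, 0.007]), ('piston', [0.537, 0.406, 0.01])]
[('valve', [0.561, -0.05, 0.011]), ('nozzle', [0.533, 0.318, 0.007])]
t 34.92 tcp mm [537.9 320.5 208.5] jawyaw 87.17 tilt 0.01 w mm 42.0 F [-0.2 -0.9  0.9] q5 -1.09
```

Call:
apply_moves:
  commands:
    - [[0,1,-35],[0,0,0],42]
    - [[0,0,-25],[0,0,0],42]
    - [[0,0,-14],[0,0,0],42]
    - [[0,0,0],[0,0,0],42]
    - [[0,0,0],[0,0,0],19]
    - [[0,0,0],[0,0,0],19]
    - [[0,0,0],[0,0,0],19]
    - [[0,0,0],[0,0,0],19]
    - [[0,0,15],[0,0,0],19]
    - [[0,0,35],[0,0,0],19]
    - [[0,0,30],[0,0,0],19]
    - [[0,0,0],[0,0,0],19]

```text
time_s: 36.42
tcp_pos: [0.5381, 0.323, 0.2166]
eef_rot: [0.512, 0.489, -0.486, -0.511]
contact_force: [-0.3, -0.3, -4.7]
width: 0.229
```

Call:
apply_moves:
  commands:
    - [[0,-15,0],[0,0,0],19]
    - [[-2,-35,0],[0,0,0],19]
    - [[-2,-45,0],[0,0,0],19]
    - [[-2,-50,0],[0,0,0],19]
    - [[-2,-50,0],[0,0,0],19]
    - [[-2,-45,0],[0,0,0],19]
    - [[-2,-40,0],[0,0,0],19]
    - [[-1,-20,0],[0,0,0],19]
    - [[0,-9,-10],[0,0,0],19]
    - [[0,0,-30],[0,0,0],19]
    - [[0,0,-25],[0,0,0],19]
    - [[0,0,0],[0,0,0],19]

```text
time_s: 37.92
tcp_pos: [0.5232, 0.0138, 0.147]
eef_rot: [-0.51, -0.487, 0.489, 0.513]
contact_force: [0.6, -0.1, -4.0]
width: 0.226
```

```bash
python3 - <<'E'
from h import *
arm.capture("wrist");st()
E
```

```text
t 37.98 tcp mm [524.   13.8 148.4] jawyaw 87.27 tilt 0.15 w mm 21.7 F [-0.8 -0.4 -3.2] q5 -1.62
```

Call:
apply_moves:
  commands:
    - [[0.5,-0.5,-5],[0,0,0],19]
    - [[0,0,-3],[0,0,0],19]
    - [[0,0,-2],[0,0,0],19]
    - [[0,0,-1],[0,0,0],19]
    - [[0,0,0],[0,0,0],19]

```text
time_s: 38.6
tcp_pos: [0.5253, 0.013, 0.139]
eef_rot: [0.512, 0.488, -0.488, -0.512]
contact_force: [-1.0, -0.4, 4.5]
width: 0.227
```

Call:
apply_moves:
  commands:
    - [[0,0,0],[0,0,0],45]
    - [[0,0,0],[0,0,0],45]
    - [[0,0,20],[0,0,0],45]
    - [[0,0,50],[0,0,0],45]
    - [[1.5,49,0],[0,0,0],45]
    - [[1.5,49,0],[0,0,0],45]
    - [[1.5,49,0],[0,0,0],45]
    - [[1.5,49,0],[0,0,0],45]
    - [[1.5,49,0],[0,0,0],45]
    - [[1.5,49,0],[0,0,0],45]
    - [[1.5,49,0],[0,0,0],45]
    - [[1.5,49,0],[0,0,0],45]

```text
time_s: 40.1
tcp_pos: [0.5369, 0.4068, 0.2083]
eef_rot: [-0.512, -0.488, 0.488, 0.512]
contact_force: [0.1, -1.3, -0.3]
width: 0.473
```

```bash
python3 - <<'E'
from h import *
for c in ["scene","side"]:
    arm.capture(c);print([(n,np.round(r["location"],3).tolist()) for n in ["valve","nozzle","piston"] for r in arm.landmark_of(n,c)[:1]])
st()
E
```

```text
[('valve', [0.56, -0.047, 0.017]), ('nozzle', [0.522, 0.012, 0.015]), ('piston', [0.541, 0.404, 0.009])]
[('valve', [0.56, -0.047, 0.01]), ('nozzle', [0.52, 0.009, 0.008]), ('piston', [0.52, 0.012, 0.009])]
t 40.5 tcp mm [537.3 403.9 208.6] jawyaw 87.18 tilt 0.0 w mm 44.9 F [ 0.7 -0.4 -0.6] q5 -0.98
```

Call:
apply_moves:
  commands:
    - [[0,1,-35],[0,0,0],45]
    - [[0,0,-25],[0,0,0],45]
    - [[0,0,-14],[0,0,0],45]
    - [[0,0,0],[0,0,0],45]
    - [[0,0,0],[0,0,0],24]
    - [[0,0,0],[0,0,0],24]
    - [[0,0,0],[0,0,0],24]
    - [[0,0,0],[0,0,0],24]
    - [[0,0,15],[0,0,0],24]
    - [[0,0,35],[0,0,0],24]
    - [[0,0,30],[0,0,0],24]
    - [[0,0,0],[0,0,0],24]

```text
time_s: 42.0
tcp_pos: [0.5376, 0.4065, 0.2167]
eef_rot: [0.512, 0.489, -0.486, -0.512]
contact_force: [0.4, 0.3, -4.7]
width: 0.288
```

Call:
apply_moves:
  commands:
    - [[0,-15,0],[0,0,0],24]
    - [[3,-35,0],[0,0,0],24]
    - [[5,-45,0],[0,0,0],24]
    - [[5,-50,0],[0,0,0],24]
    - [[5,-50,0],[0,0,0],24]
    - [[5,-50,0],[0,0,0],24]
    - [[5,-45,0],[0,0,0],24]
    - [[1,-30,0],[0,0,0],24]
    - [[0,-15,-10],[0,0,0],24]
    - [[0,0,-30],[0,0,0],24]
    - [[0,0,-25],[0,0,0],24]
    - [[0,0,0],[0,0,0],24]

```text
time_s: 43.5
tcp_pos: [0.5645, 0.0712, 0.1468]
eef_rot: [-0.511, -0.487, 0.489, 0.513]
contact_force: [0.0, 0.0, -3.4]
width: 0.288
```

```bash
python3 - <<'E'
from h import *
arm.capture("wrist");st()
E
```

```text
t 43.55 tcp mm [565.4  71.3 148.3] jawyaw 87.27 tilt 0.15 w mm 27.4 F [-0.7 -0.8 -3.2] q5 -1.51
```

Call:
apply_moves:
  commands:
    - [[0.5,-1,-5],[0,0,0],24]
    - [[0,0,-3],[0,0,0],24]
    - [[0,0,-2],[0,0,0],24]
    - [[0,0,-1],[0,0,0],24]
    - [[0,0,0],[0,0,0],24]

```text
time_s: 44.18
tcp_pos: [0.567, 0.07, 0.1392]
eef_rot: [0.512, 0.488, -0.487, -0.511]
contact_force: [-0.3, -1.7, 5.2]
width: 0.289
```

Contact. Release, rise, and back off to a viewing height.

Call:
apply_moves:
  commands:
    - [[0,0,0],[0,0,0],45]
    - [[0,0,0],[0,0,0],45]
    - [[0,0,20],[0,0,0],45]
    - [[0,0,50],[0,0,0],45]
    - [[-10,-10,50],[0,0,0],45]
    - [[-15,-15,50],[0,0,0],45]
    - [[-20,-20,50],[0,0,0],45]
    - [[-20,-15,50],[0,0,0],45]
    - [[0,0,0],[0,0,0],45]
    - [[0,0,0],[0,0,0],45]

```text
time_s: 45.42
tcp_pos: [0.5015, 0.0101, 0.4076]
eef_rot: [-0.512, -0.488, 0.488, 0.512]
contact_force: [-0.1, 0.1, -0.9]
width: 0.473
```

```bash
python3 - <<'E'
from h import *
st();L=[]
for c in ["wrist","side","scene"]:
    d=arm.capture(c);L.append(d["image"])
    print(c,[(n,np.round(r["location"],3).tolist(),round(r["conf"],2)) for n in ["valve","nozzle","piston"] for r in arm.landmark_of(n,c)[:1]])
    print([np.round(r["location"],3).tolist() for r in arm.landmark_of("gear18",c)])
    if c=="wrist": np.savez("w8.npz",**d)
cv2.imwrite("pics/w8.png",np.vstack([cv2.resize(L[0][140:300,220:420],(400,320),interpolation=2).repeat(1,1)[:, :],])[:,:,::-1] if 0 else np.vstack([cv2.resize(L[0][150:290,200:440],(600,350),interpolation=2),np.hstack([cv2.resize(L[1][160:430,180:400],(300,250)),cv2.resize(L[2][150:310,120:380],(300,250))])])[:,:,::-1])
E
```

```text
t 45.42 tcp mm [501.5  10.1 407.6] jawyaw 87.23 tilt 0.05 w mm 45.0 F [-0.1  0.1 -0.9] q5 -1.63
wrist [('valve', [0.56, -0.048, 0.014], 0.92), ('piston', [0.567, 0.07, 0.007], 0.75)]
[[0.538, -0.332, 0.059], [0.56, -0.176, 0.0], [0.66, -0.168, 0.002]]
side [('valve', [0.558, -0.05, 0.01], 0.61), ('nozzle', [0.522, 0.011, 0.012], 0.92)]
[[0.537, -0.327, 0.059], [0.56, -0.172, 0.002], [0.658, -0.162, -0.004], [0.712, 0.029, -0.002]]
scene [('valve', [0.561, -0.045, 0.014], 0.89), ('nozzle', [0.521, 0.011, 0.013], 0.9), ('piston', [0.572, 0.065, 0.015], 0.78)]
[[0.56, -0.173, -0.0], [0.659, -0.165, 0.0], [0.712, 0.026, 0.002], [0.541, -0.326, 0.06]]
```

View pics/w8.png

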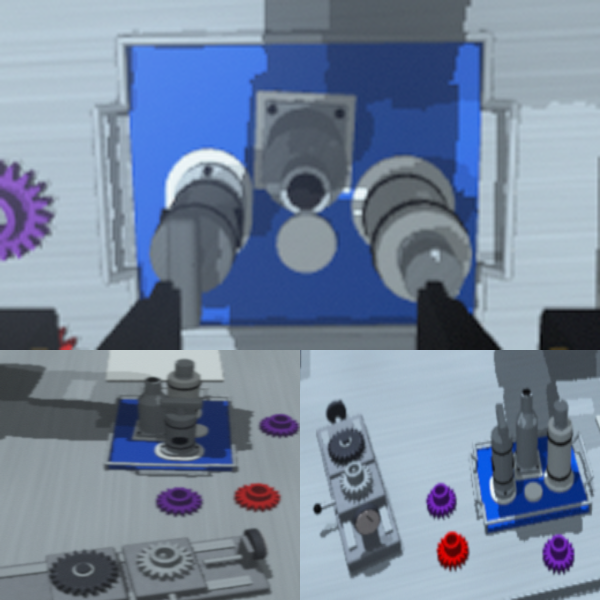

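All three stand centred on their pads, and the gear is seated on the post. Handing in.

```bash
python3 -c "
from station import arm
print(arm.close_job())"
```

```text
the job is handed in; nothing more can be done
None
```

The job is handed in; it reports no verdict, but every step ended as asked in my own checks. I stood the piston, nozzle and valve insert on the white board, slid the caddy's 18-tooth gear hub up over the tester's post, and returned each part to its own pad. The robot's clock read about 45 s of the 147 s allowed.

- **Tall parts:** The final pictures show all three upright. The tool was within about 1.5 mm of each measured pad centre at release. Network positions agreed to about 7 mm or better, the scene camera's piston (572, 65 mm) being the furthest off. They missed the nozzle in the wrist view and the piston in the side view.
- **Gear:** It lies level with its underside at about 59–60 mm. The cameras put it within about 4 mm of the measured post axis (538, -329 mm). It met no noticeable resistance going down.
- **Robot:** It ended about 0.25 m above the parts with the gripper open and touching nothing. I saw no contact force above about 6 N in any move report, and left the purple and red look-alikes and the larger grey gear alone.

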